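# Load the tube block and hold it down on the vortex mixer

## Task

Take the yellow-capped tube out of the orange rack and stand it fully down in the empty well of the blue tube block; then carry the block to the orange vortex mixer, turn it until the socket under it meshes with the four-splined drive, slide it fully home and press it down against the spring so that the touch-run switch is closed. Finish while still holding the block pressed down (do not let go), and leave the other things on the bench undisturbed.

Things in the scene. Friction and masses are not known exactly. Their poses are not given: they have to be found in the camera images.
- tube: Loose closed sample tube, yellow cap, about 20 g, upright in the rack, its bottom 10 mm above the bench. Round, 64 mm tall: white body 16 mm in diameter with a conical foot (6 mm across at the bottom, full width 14 mm up); cap 20 mm in diameter from 48 to 64 mm up. Origin: centre of its bottom; z up.
- rack: Fixed orange tube rack, 60 (x) by 156 (y) by 42 mm; origin: centre of underside, z up. Its top plate, upper face 40 mm up, has four holes 17.6 mm wide at y = -54, -18, 18, 54 mm. The yellow-capped tube is in the hole at y = +18; at y = -54 a white-capped tube of the same size, part of the rack, not to be used.
- block: Loose blue tube block, 100 x 100 x 48 mm, about 0.38 kg, upright on the bench; origin: centre of its underside, z up. Tall handle in the middle (grip), splined socket below (socket). White-capped tubes are fixed in it at (x, y) = (-32, 32), (-32, -32), (32, -32) mm; caps 20 mm wide, tops 84 mm above the underside. The fourth well is empty (well).
- grip (a point): Middle of the block's black grip bar, 100 mm above the block's underside on its axis; axes as the block's. The bar is 40 mm long (x), 12 mm thick (y) and 24 mm high, on an 18 mm steel post: grasp it from above with the fingers closing along y.
- socket (a point): Centre of the mouth of the socket under the block (same point and axes as the block's origin). The socket is 20 mm deep, with four slots 8 mm wide along +x, -x, +y, -y reaching 22 mm out and a round-hub clearance between: it fits the drive in any of four positions 90 degrees apart.
- well (a point): Centre of the floor of the block's empty well, at (x, y) = (32, 32) mm from the block's middle and 20 mm above its underside; axes as the block's. The well is 17.6 mm wide and 28 mm deep, its mouth level with the block's top. A tube that is fully down has its bottom on this point.
- mixer: Fixed orange vortex mixer, 150 (x) by 130 (y) mm, housing 74 mm high, black collar to 82 mm, control panel at its -x side. Origin: centre of its underside on the bench; z up. The drive stands on its middle.
- drive: Mixer's drive: black flange 68 mm wide with aluminium boss: 20 mm hub, four splines 6 mm wide along its +x, -x, +y, -y, 20 mm out, straight to 14 mm, roof-shaped tips to 17 mm above the flange. Origin: on the axis, on the flange's top face, 105 mm above the bench when up; z up. Stopped at any angle; turns with 0.12 N m friction. Block home: underside on the flange (origins coincide).
- plunger (a joint): Sprung travel of the drive (m): 0 is up, 0.006 fully down at a stop. Pushing the drive down takes about 7 N from above to start it and 13 N at the stop, of which the block's own weight gives about 4 N. The touch-run switch is closed when this is more than 0.003.
- tipbox_green: Bystander: grey pipette-tip box with green lid, 85 x 120 x 58 mm, origin centre of underside.
- tipbox_red: Bystander: grey pipette-tip box with red lid, 85 x 120 x 58 mm, origin centre of underside.
- reagent: Bystander: amber glass reagent bottle with blue cap, 60 mm wide, 125 mm high, origin centre of underside.
- beaker: Bystander: empty glass beaker, 68 mm wide, 85 mm high, origin centre of underside.
- jar: Bystander: jar with white lid, 56 mm wide, 65 mm high, origin centre of underside.
- vial: Bystander: small glass vial with black cap, 26 mm wide, 46 mm high, between the task's things; origin centre of underside.
- stopper: Bystander: red tapered stopper, 28 mm wide, 30 mm high, between the task's things; origin centre of underside.
Things that resemble listed ones, but are neither listed nor needed, are in the scene too. What is meant by the block is not pink, and is the smaller of those in its own colour.

How it is judged:
On the way, in this order (a step that is already met when the one before it is completed fails the run):
1. the yellow-capped tube stands fully down in the empty well of the block (distance between tube and well below 0.006 m and angle between the z axis of tube and the z axis of block, either way round below 0.12 rad), for 0.2 s.
2. with the tube in it, the block is meshed with the drive and fully home on its flange (all of step 1 and z of block in the frame of drive between -0.003 and 0.0025 m and horizontal distance between block and drive below 0.003 m and angle between block's own z axis and vertical below 0.06 rad), for 0.2 s.
At the end, for the whole second after the job is handed in: Tube within 6 mm of the well's floor and 0.12 rad of the block's axis; block upright (0.06 rad), home within 2.5 mm of the flange and 3 mm of the drive's axis, at rest, pressing the drive with over 6 N and more than 3 mm down; the fingers still hold it (over 2 N) (all of step 2 and value of joint plunger above 0.003 m and contact force between the fingers and block above 2 N and contact force between block and drive above 6 N and linear speed of block below 0.02 m/s); the arm keeps its last pose, push and grip.
It fails at once if a bystander is moved by more than 30 mm or tipped over (distance of any of tipbox_green, tipbox_red, reagent, beaker, jar, vial, stopper from where it was at the start of the episode above 0.03 m or angle between any of tipbox_green, tipbox_red, reagent, beaker, jar, vial, stopper's own z axis and vertical above 0.5 rad).
It also fails if it takes over 61 s, if anything falls off the work surface, if the arm or the gripper's body presses on something with over 40 N, if the wrist force passes 120 N, or if a joint passes its speed limit or range.

## Robot

A 6-joint arm with a two-finger parallel gripper is mounted at the origin on the work surface. World frame = base frame: x ahead of the robot, y to its left, z up, the work surface at z = 0. Lengths are in m, angles in rad, forces in N, time in s.
With the tool pointing down it reaches from about 0.375 to 0.975 m from the base axis. Payload 3.8 kg.
Tool frame: the origin (TCP) lies at the very end of the fingers, on their centre line; the grasp point (between the pads) lies 19 mm behind it (tcp_to_grasp is the distance from the TCP to the grasp point, in m); z points along the fingers, y is the line along which they close (so a half turn about z gives the same grasp; the last joint's range is limited). The gripper opens to 85 mm and grips with 20 to 120 N. Pads are 22 mm wide; open, the fingers measure 114 mm over their backs; the gripper's body (76 mm by 85 mm) begins 54 mm behind the grasp point. The pads swing forward as they close: fully open they stand 13 mm farther back than shut.
Start: joints at [-1.383, 0.264, 1.604, -0, 1.274, -0.037], TCP at [0.15, -0.658, 0.231] pointing down, gripper open.
Joint ranges: [-2.63, 2.63], [-0.94, 2.18], [0.31, 2.57], [-1.31, 4.45], [0, 2.66], [-2.55, 2.55]. Speed limits (rad/s): [2.57, 2.57, 3.14, 3.14, 3.14, 3.14].

## Interface

Orientations are given as a 3x3 rotation matrix whose columns are the frame's x, y, z axes.
In Python, from cell import get_state, capture, job_done, tcp_to_grasp gives the robot as it stands. The module is installed in compiled form; this text tells all that it offers.
- The arm moves only by the tool apply_moves, never from a script. Its argument "moves" is a list of rows, each an object with "slide": the shift along the tool's x, y, z in units of 100 mm (1.0 is 100 mm), a list of three; "turn": the turn about the tool's z in units of 180 degrees (1.0 is 180 degrees). A call has 1 to 10 rows; each row shifts and turns the commanded pose from where the row before left it, along the tool's axes as they then stand; what a row does not reach is not made up. A row lasts 1/10 s, in which the tool goes at most 50 mm and 8.59 degrees, less where a joint would pass 70% of its speed; a pose out of reach is approached as far as the arm can. A call with a number of a shift or a turn outside -1 to 1 is refused whole. A call with a gripper value outside its range is refused whole. "gripper" is the opening, from 0 (shut) to 1 (fully open), set as the call begins (left out, the last holds). The fingers move at their own pace and stop on an object; the grip force is fixed at half the most. Time passes only in rows, so rows that do not move let the fingers close. It gives the time, the measured TCP pose, the force, the opening and the grip force at its end, in the units of the state.
- get_state(): the state, without advancing time (a new reading comes with each control period).
- capture(name): name is "side" or "top"; returns a dict with "pixels" (384x512x3 uint8, red, green, blue), "fx", "fy", "cx", "cy" (pixels), "rvec" (rotation vector, rad) and "tvec" (3), from world to camera coordinates, as OpenCV has them. Camera axes: x right, y down, z forward; pixel columns grow to the right and rows downward; lengths in m; the calibration is good to about 2 mm. A picture is of the moment at which its call begins. There is no depth.
- job_done(): hands the job in; it is judged then, once.
The state is a dict: "clock": time; "joint_pos": joint angles; "qd": joint speeds; "tau": joint torques, N m; "ee_pos": TCP position; "tcp_rot": TCP orientation; "force": force on the tool from outside, world axes, zero at the start; "torque": the same for the moment, N m; "grip_width": opening from 0.0 (shut) to 1.0 (fully open); "finger_force": force on a finger pad.
Only numpy, scipy, OpenCV 4.12 (cv2) and the standard library are available. Lean on these libraries where they do the work, as an engineer would, in place of code of your own. Each camera call takes 0.05 s, during which the arm holds its last target. There are 200 camera calls.

## Working session

There is one attempt and no reset: what is moved stays moved. The work goes in short steps, Python scripts to look and compute and a tool call to move; the robot and the scene stay as the last step left them, time stands still between calls to the robot, and variables do not carry over. Pictures are saved under pics/ and viewed, at most 10 in all, crops included, and the job is handed in when it is done.

Besides the shell and the picture viewer there is one more tool, called as name(argument=value, ...) on one line, values as JSON. apply_moves: Moves the arm, as the interface text tells. Shifts and turns lie within -1 to 1; 1 stands for 100 mm of shift or 180 degrees of turn. Its arguments: {"type":"object","properties":{"moves":{"type":"array"},"gripper":{"type":"number"}},"required":["moves"]}

```bash
mkdir -p pics; cat > h.py <<'E'
import numpy as np, cv2, json
from cell import *
def snap(n,f):
    c=capture(n); cv2.imwrite(f'pics/{f}.png',c['pixels'][:,:,::-1]); np.save(f'pics/{f}.npy',c,allow_pickle=True); return c
def load(f): return np.load(f'pics/{f}.npy',allow_pickle=True).item()
def cam(c):
    R=cv2.Rodrigues(np.array(c['rvec'],float))[0]; t=np.array(c['tvec'],float).ravel()
    K=np.array([[c['fx'],0,c['cx']],[0,c['fy'],c['cy']],[0,0,1]]); return K,R,t
def onplane(c,u,v,z):
    K,R,t=cam(c); o=-R.T@t; d=R.T@np.linalg.solve(K,[u,v,1.]); return o+d*(z-o[2])/d[2]
def proj(c,P):
    K,R,t=cam(c); return cv2.projectPoints(np.array(P,float).reshape(-1,3),np.array(c['rvec'],float),t,K,None)[0].reshape(-1,2)
E
python3 - <<'E'
from h import *
for n in('top','side'):
    c=snap(n,n+'0'); K,R,t=cam(c); print(n,K[0,0],(-R.T@t).round(3),R.round(2).tolist())
a=load('top0')['pixels'];b=load('side0')['pixels']
cv2.imwrite('pics/top0b.png',cv2.resize(a,(800,600),interpolation=3)[:,:,::-1])
cv2.imwrite('pics/side0b.png',cv2.resize(b,(800,600),interpolation=3)[:,:,::-1])
print(get_state())
E
```

```text
top 455.47934055827085 [0.336 0.016 1.542] [[0.02, -1.0, 0.01], [-0.99, -0.02, -0.13], [0.13, -0.0, -0.99]]
side 352.65838149867704 [ 0.255 -0.631  0.615] [[0.91, -0.41, -0.02], [-0.26, -0.53, -0.81], [0.32, 0.74, -0.59]]
{'clock': 0.1, 'joint_pos': array([-1.38290693e+00,  2.64684109e-01,  1.60526170e+00, -1.31100158e-05,
        1.27367636e+00, -3.68497788e-02]), 'qd': array([-0.00016723, -0.00099042, -0.00413843, -0.00091785, -0.0002163 ,
       -0.00160702]), 'tau': array([ 1.37360198e-04, -5.16707754e+01, -3.68588734e+01, -4.13576595e-05,
        6.27800226e-03, -2.16228460e-05]), 'ee_pos': array([ 0.15032816, -0.65736689,  0.23006917]), 'tcp_rot': array([[ 9.74851419e-01,  2.22855465e-01, -3.91399600e-04],
       [ 2.22855800e-01, -9.74849386e-01,  1.99145504e-03],
       [ 6.22509808e-05, -2.02859845e-03, -9.99997940e-01]]), 'force': array([-0.00575773,  0.28090305, -0.37230913]), 'torque': array([-0.05191652, -0.03127793, -0.00642699]), 'finger_force': 0.0, 'grip_width': 0.9982429695676275}
```

View pics/top0b.png

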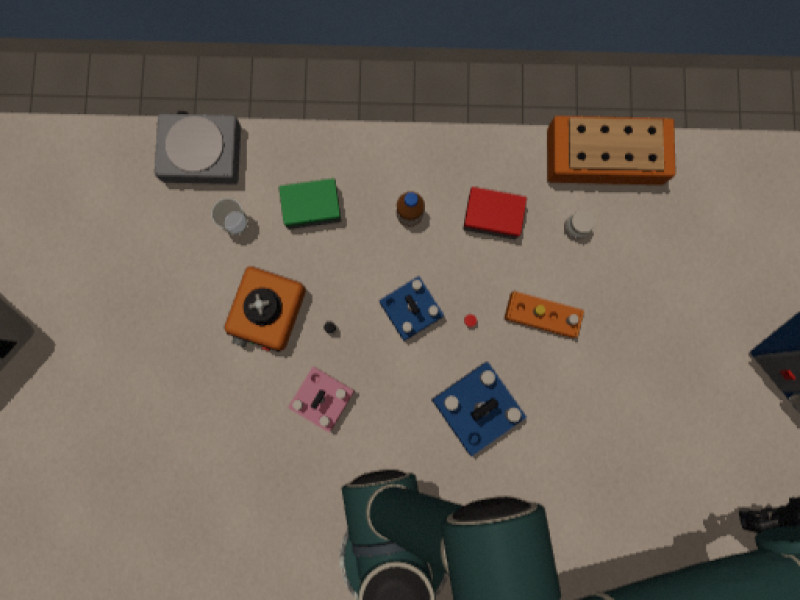

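View pics/side0b.png

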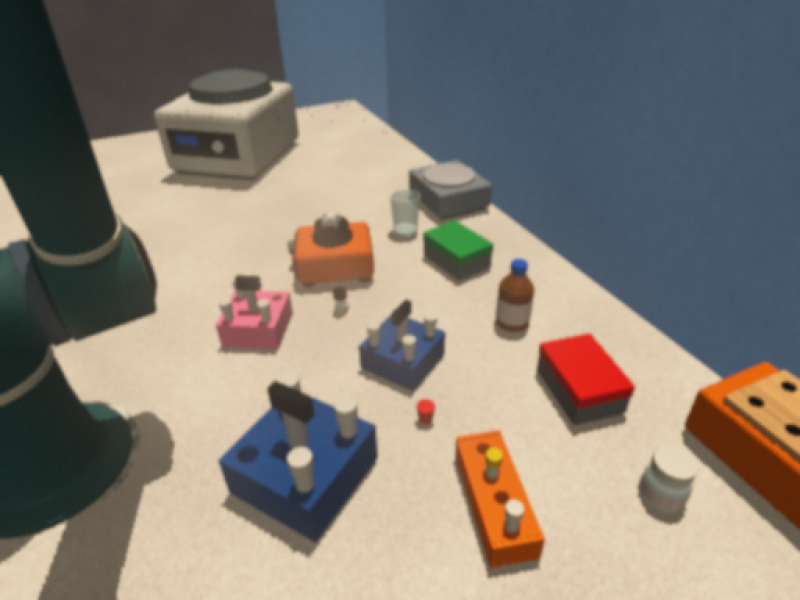

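Top view (800x600 scale): there are three candidates for the block.
- Small blue at (411,309).
- Large blue at (479,408).
- Pink at (321,400).

The small blue one fits, because it is not pink and is the smaller of the two blue ones. The rack with the yellow cap is at (545,315) and the mixer at (265,307). I'll confirm with an enlarged crop.

```bash
python3 - <<'E'
from h import *
a=load('top0')['pixels'];b=load('side0')['pixels']
def crop(im,u,v,w,h,s): return cv2.resize(np.ascontiguousarray(im[v:v+h,u:u+w]),None,fx=s,fy=s,interpolation=cv2.INTER_CUBIC)
T=[crop(a,138,165,66,66,6),crop(a,235,170,66,66,6)] 
B=[crop(a,316,175,66,33,6),crop(b,225,190,66,33,6)]
m=np.vstack([np.hstack(T),np.hstack(B)]); m=np.clip(m.astype(float)*1.4,0,255).astype(np.uint8)
cv2.imwrite('pics/crop0.png',m[:,:,::-1]); print(m.shape)
E
```

```text
(594, 792, 3)
```

View pics/crop0.png

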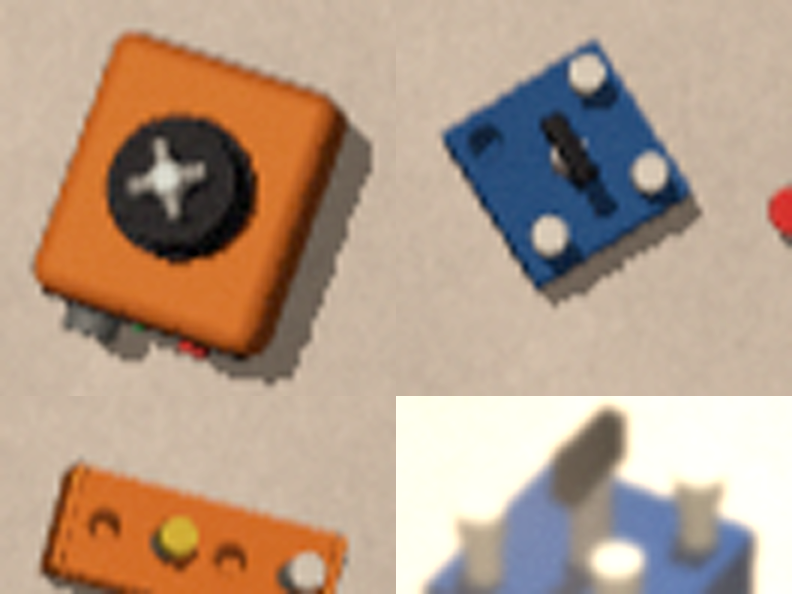

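The crop confirms it: the small blue block has caps at crop (587,74), (651,172) and (550,236), and its empty well is at (485,140). The drive cross is at (165,180) and the yellow cap at (179,537). Next I'll crop the side camera, which has finer resolution, and fit poses from both views.

```bash
python3 - <<'E'
from h import *
b=load('side0')['pixels']
def crop(im,u,v,w,h,s): return cv2.resize(np.ascontiguousarray(im[v:v+h,u:u+w]),None,fx=s,fy=s,interpolation=cv2.INTER_CUBIC)
m=np.vstack([np.hstack([crop(b,226,188,66,62,6),crop(b,182,134,66,62,6)]),crop(b,285,274,132,36,6)]); m=np.clip(m.astype(float)*.95,0,255).astype(np.uint8)
cv2.imwrite('pics/crop1.png',m[:,:,::-1]); print(m.shape)
E
```

```text
(588, 792, 3)
```

View pics/crop1.png

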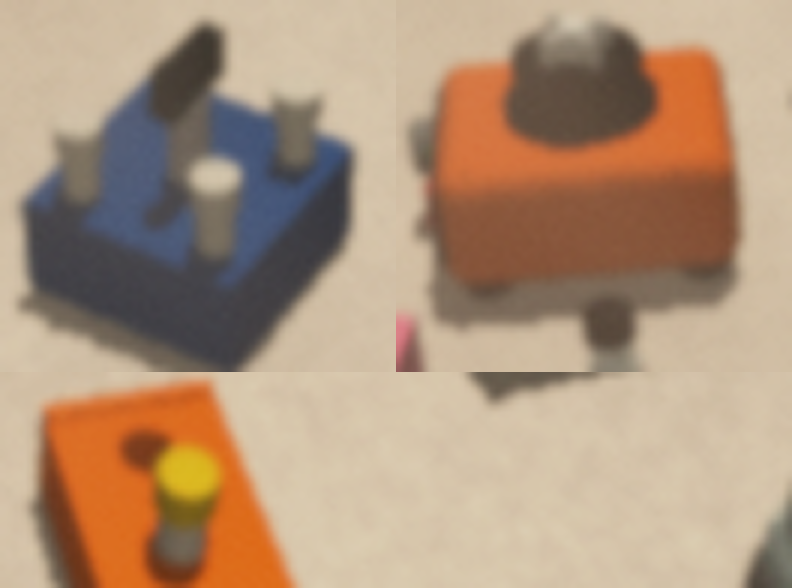

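Side crop: block cap top at (215,175), top-face corners at (25,203), (352,150) and (228,285), and yellow cap top at (189,473). Now fitting poses.

```bash
cat > fit.py <<'E'
from h import *
from scipy.optimize import least_squares
T=load('top0');S=load('side0')
f=lambda x,y,u0,v0,ox,oy:(u0+(x-ox+.5)/6-.5, v0+(y-oy+.5)/6-.5)
bt=lambda x,y:f(x,y,235,170,396,0); bs=lambda x,y:f(x,y,226,188,0,0)
mod_t=[(32,-32,84),(-32,-32,84),(-32,32,84),(32,32,48),(50,-50,48),(50,50,48)]
pt=[bt(587,73),bt(651,171),bt(550,235),bt(485,140),bt(597,40),bt(443,135)]
mod_s=[(-32,-32,84)]
ps=[bs(215,175)]
sc=[(25,203),(352,150),(228,285)]
mod_s+=[(-50,50,48),(50,-50,48),(-50,-50,48)]; ps+=[bs(*p) for p in sc]
def W(p,m):
    c,s=np.cos(p[2]),np.sin(p[2]); m=np.array(m)/1000.; return m@np.array([[c,s,0],[-s,c,0],[0,0,1]])+[p[0],p[1],0]
rt=lambda p:(proj(T,W(p,mod_t))-pt); rs=lambda p:(proj(S,W(p,mod_s))-ps)
for nm,fn in(('t',lambda p:rt(p).ravel()),('s',lambda p:rs(p).ravel()),('both',lambda p:np.r_[rt(p).ravel(),rs(p).ravel()])):
    r=least_squares(fn,[.55,0,.53]); print(nm,r.x.round(4),np.degrees(r.x[2]).round(2),r.fun.reshape(-1,2).round(2).tolist())
rt2=lambda x,y:f(x,y,316,175,0,396)
print('yellow top',onplane(T,*rt2(179,536),.074),'side',onplane(S,*f(189,473,285,274,0,372),.074))
print('white',onplane(T,*rt2(307,571),.074))
d=lambda x,y:f(x,y,138,165,0,0)
for q in [(165,180),(160,142),(172,214),(132,186),(201,170)]: print('drive',onplane(T,*d(*q),.122))
print('flange c',onplane(T,*d((109+240)/2,(115+240)/2),.105))
print('drive side',onplane(S,*f(576,20,182,134,396,0),.122))
for q in [(130,32),(345,95),(37,270),(258,352)]: print('mixcorner',onplane(T,*d(*q),.074))
E
python3 fit.py
```

```text
t [ 0.5179 -0.0235  0.5787] 33.16 [[0.11, -0.08], [-0.01, 0.25], [-0.01, 0.02], [0.32, 0.5], [-0.24, -0.3], [-0.17, -0.4]]
s [ 0.52   -0.0247  0.5777] 33.1 [[-0.16, 0.16], [-0.85, -0.44], [0.6, -0.69], [0.41, 0.7]]
both [ 0.519  -0.0241  0.5872] 33.64 [[0.2, -0.44], [0.22, -0.19], [0.32, -0.28], [0.5, 0.29], [-0.22, -0.66], [-0.0, -0.55], [-0.49, 0.12], [-1.28, -0.28], [0.06, -0.87], [0.18, 0.63]]
yellow top [ 0.51625774 -0.29054108  0.074     ] side [ 0.51838183 -0.29217327  0.074     ]
white [ 0.4987634  -0.35981202  0.074     ]
drive [0.50798543 0.28602183 0.122     ]
drive [0.52797362 0.28957419 0.122     ]
drive [0.49019145 0.28153727 0.122     ]
drive [0.50443341 0.30309586 0.122     ]
drive [0.51368438 0.26746304 0.122     ]
flange c [0.51149276 0.28430026 0.105     ]
drive side [0.51428152 0.28686829 0.122     ]
mixcorner [0.59450359 0.31797297 0.074     ]
mixcorner [0.5625186  0.19974287 0.074     ]
mixcorner [0.46345686 0.36164402 0.074     ]
mixcorner [0.42202701 0.24101237 0.074     ]
```

apply_moves(moves=[{"slide":[0,0,0],"turn":-0.047},{"slide":[0,0,0],"turn":-0.047},{"slide":[0,0,0],"turn":-0.047},{"slide":[0,0,0],"turn":-0.047},{"slide":[0,0,0],"turn":-0.047},{"slide":[0,0,0],"turn":-0.047},{"slide":[0,0,0],"turn":-0.047},{"slide":[0,0,0],"turn":-0.047},{"slide":[0,0,0],"turn":-0.047},{"slide":[0,0,0],"turn":-0.047}], gripper=0.6)

```text
clock: 1.1
ee_pos: [0.1504, -0.6576, 0.2305]
tcp_rot: [[-0.136, 0.991, -0.0], [0.991, 0.136, 0.001], [0.001, -0.0, -1.0]]
force: [-0.2, -0.5, 1.4]
grip_width: 0.603
finger_force: 0.0
```

apply_moves(moves=[{"slide":[0,0,0],"turn":-0.047},{"slide":[0,0,0],"turn":-0.047},{"slide":[0,0,0],"turn":-0.047},{"slide":[0,0,0],"turn":0}])

```text
clock: 1.5
ee_pos: [0.1504, -0.6576, 0.2305]
tcp_rot: [[-0.543, 0.84, -0.0], [0.84, 0.543, 0.001], [0.001, 0.0, -1.0]]
force: [-0.0, 0.3, 0.7]
grip_width: 0.601
finger_force: 0.0
```

```bash
cat > go.py <<'E'
import sys
from h import *
s=get_state(); R=s['tcp_rot']; a=np.degrees(np.arctan2(R[1,0],R[0,0]))
print('t',round(s['clock'],2),'tcp',s['ee_pos'].round(4),'a',a.round(2),'q',s['joint_pos'].round(2),'F',s['force'].round(1),'T',s['torque'].round(2),'w',round(s['grip_width'],3),'ff',round(s['finger_force'],1))
if len(sys.argv)>1:
    d=np.array([float(v) for v in sys.argv[1:4]])-s['ee_pos']; print('slide total /100mm',(R.T@d*10).round(3))
    if len(sys.argv)>4: print('turn',round((a-float(sys.argv[4]))/180,4))
E
python3 go.py 0.517 -0.2913 0.14 123.3
```

```text
t 1.5 tcp [ 0.1504 -0.6576  0.2305] a 122.88 q [-1.38  0.26  1.6  -0.    1.27 -1.96] F [-0.   0.3  0.7] T [ 0.03 -0.04  0.01] w 0.601 ff 0.0
slide total /100mm [1.085 5.067 0.909]
turn -0.0023
```

apply_moves(moves=[{"slide":[0.083,0.39,0],"turn":0},{"slide":[0.083,0.39,0],"turn":0},{"slide":[0.083,0.39,0],"turn":0},{"slide":[0.083,0.39,0],"turn":0},{"slide":[0.083,0.39,0],"turn":0},{"slide":[0.083,0.39,0],"turn":0},{"slide":[0.083,0.39,0],"turn":0},{"slide":[0.083,0.39,0],"turn":0},{"slide":[0.083,0.39,0],"turn":0},{"slide":[0.083,0.39,0],"turn":0}])

```text
clock: 2.5
ee_pos: [0.4338, -0.3753, 0.2311]
tcp_rot: [[-0.539, 0.842, -0.0], [0.842, 0.539, 0.0], [0.0, -0.0, -1.0]]
force: [-0.2, 0.1, -0.6]
grip_width: 0.6
finger_force: 0.0
```

apply_moves(moves=[{"slide":[0.085,0.39,0.3],"turn":0},{"slide":[0.085,0.39,0.3],"turn":0},{"slide":[0.085,0.387,0.3],"turn":-0.002},{"slide":[0,0,0],"turn":0},{"slide":[0,0,0],"turn":0}])

```text
clock: 3.0
ee_pos: [0.5168, -0.2908, 0.1399]
tcp_rot: [[-0.548, 0.837, -0.003], [0.837, 0.548, 0.001], [0.003, -0.002, -1.0]]
force: [-0.4, -0.4, 0.7]
grip_width: 0.599
finger_force: 0.0
```

```bash
python3 go.py 0.517 -0.2913 0.047 123.3; python3 - <<'E'
from h import *
a=snap('top','top1')['pixels'];b=snap('side','side1')['pixels']
def crop(im,u,v,w,h,s): return cv2.resize(np.ascontiguousarray(im[v:v+h,u:u+w]),None,fx=s,fy=s,interpolation=cv2.INTER_CUBIC)
cv2.imwrite('pics/c1.png',np.hstack([crop(a,310,160,80,100,5),crop(b,275,215,80,100,5)])[:,:,::-1])
E
```

```text
t 3.0 tcp [ 0.5168 -0.2908  0.1399] a 123.21 q [-0.55  0.19  1.87 -0.    1.08 -1.13] F [-0.4 -0.4  0.7] T [-0.05 -0.03 -0.02] w 0.599 ff 0.0
slide total /100mm [-0.008  0.     0.929]
turn -0.0005
```

View pics/c1.png

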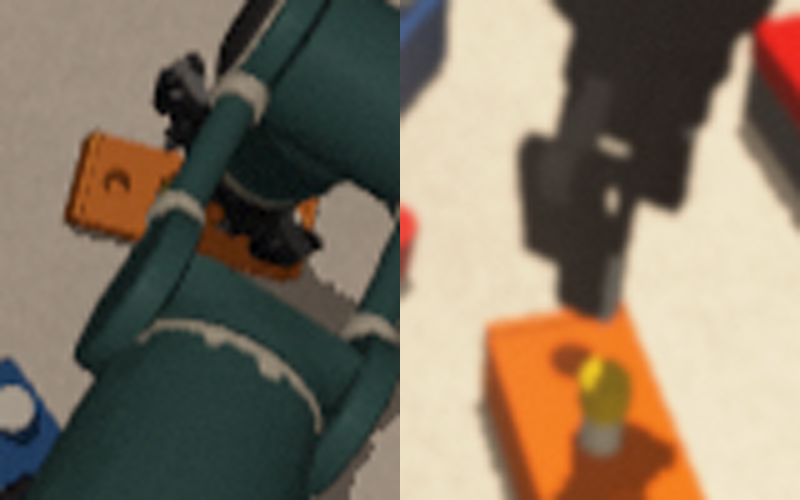

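The gripper is over the yellow cap, with its fingers at crop (600,310) above the cap at (605,385). Descending.

apply_moves(moves=[{"slide":[-0.004,0,0.2],"turn":0},{"slide":[-0.004,0,0.2],"turn":0},{"slide":[0,0,0.2],"turn":0},{"slide":[0,0,0.2],"turn":0},{"slide":[0,0,0.12],"turn":0},{"slide":[0,0,0],"turn":0},{"slide":[0,0,0],"turn":0}])

```text
clock: 3.8
ee_pos: [0.5179, -0.2937, 0.0503]
tcp_rot: [[-0.547, 0.837, 0.001], [0.837, 0.547, -0.001], [-0.001, 0.001, -1.0]]
force: [-0.1, 0.8, 0.0]
grip_width: 0.601
finger_force: 0.0
```

apply_moves(moves=[{"slide":[0,0,0],"turn":0},{"slide":[0,0,0],"turn":0},{"slide":[0,0,0],"turn":0},{"slide":[0,0,0],"turn":0},{"slide":[0,0,0],"turn":0},{"slide":[0,0,0],"turn":0}], gripper=0)

```text
clock: 4.4
ee_pos: [0.5187, -0.2932, 0.0506]
tcp_rot: [[-0.548, 0.836, 0.002], [0.836, 0.548, -0.001], [-0.002, 0.001, -1.0]]
force: [-1.1, -0.5, 6.1]
grip_width: 0.203
finger_force: 58.5
```

```bash
python3 go.py
```

```text
t 4.4 tcp [ 0.5187 -0.2932  0.0506] a 123.23 q [-0.56  0.29  1.94 -0.    0.92 -1.14] F [-1.1 -0.5  6.1] T [0.02 0.05 0.  ] w 0.203 ff 58.5
```

apply_moves(moves=[{"slide":[0,0,-0.1],"turn":0},{"slide":[0,0,-0.2],"turn":0},{"slide":[0,0,-0.2],"turn":0},{"slide":[0,0,-0.2],"turn":0},{"slide":[0,0,-0.2],"turn":0},{"slide":[0,0,-0.2],"turn":0},{"slide":[0,0,-0.2],"turn":0},{"slide":[0,0,0],"turn":0},{"slide":[0,0,0],"turn":0}])

```text
clock: 5.3
ee_pos: [0.5176, -0.2925, 0.1794]
tcp_rot: [[-0.548, 0.837, 0.0], [0.837, 0.548, -0.0], [-0.0, 0.0, -1.0]]
force: [-0.4, 0.1, -1.3]
grip_width: 0.198
finger_force: 58.9
```

```bash
python3 go.py 0.528 0.020 0.180 123.3; python3 - <<'E'
from h import *
b=snap('side','side2')['pixels']
p=proj(load('side2'),get_state()['ee_pos'])[0]; print(p)
u,v=int(p[0])-50,int(p[1])-60
cv2.imwrite('pics/c2.png',cv2.resize(np.ascontiguousarray(b[v:v+120,u:u+100]),None,fx=5,fy=5,interpolation=2)[:,:,::-1]);print(u,v)
E
```

```text
t 5.3 tcp [ 0.5176 -0.2925  0.1794] a 123.23 q [-0.56  0.15  1.84 -0.    1.15 -1.14] F [-0.4  0.1 -1.3] T [ 0.02 -0.02 -0.03] w 0.198 ff 58.9
slide total /100mm [ 2.557  1.8   -0.007]
turn -0.0004
[320.2399967  251.20457745]
270 191
```

View pics/c2.png

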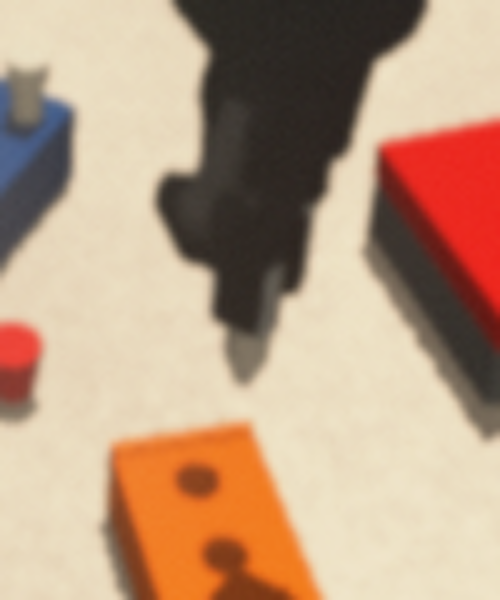

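The tube is held upright, with its foot tip at crop (243,382).

```bash
python3 - <<'E'
from h import *
S=load('side2');s=get_state();p=s['ee_pos'].copy()
for dz in(.0376,.0406,.0436):
  q=p-[0,0,dz]; print(dz,proj(S,q)[0], (onplane(S,318.2,267.0,q[2])-p).round(4), s['tcp_rot'].T@(onplane(S,318.2,267.0,q[2])-p))
E
```

```text
0.0376 [318.3964632 266.3468305] [-0.0011 -0.0011 -0.0376] [-0.00037552 -0.00151382  0.03760059]
0.0406 [318.25509335 267.50800172] [ 0.0005  0.001  -0.0406] [0.00050342 0.00104259 0.04060003]
0.0436 [318.11453371 268.66251818] [ 0.0022  0.0032 -0.0436] [0.00138236 0.003599   0.04359946]
```

apply_moves(moves=[{"slide":[0.365,0.257,0],"turn":0},{"slide":[0.365,0.257,0],"turn":0},{"slide":[0.365,0.257,0],"turn":0},{"slide":[0.365,0.257,0],"turn":0},{"slide":[0.365,0.257,0],"turn":0},{"slide":[0.365,0.257,0],"turn":0},{"slide":[0.365,0.257,0],"turn":0},{"slide":[0,0,0],"turn":0},{"slide":[0,0,0],"turn":0}])

```text
clock: 6.25
ee_pos: [0.527, 0.0207, 0.1776]
tcp_rot: [[-0.55, 0.835, -0.003], [0.835, 0.55, -0.0], [0.001, -0.003, -1.0]]
force: [-0.1, -0.7, -0.5]
grip_width: 0.196
finger_force: 59.0
```

```bash
python3 go.py 0.528 0.020 0.100 123.3; python3 - <<'E'
from h import *
b=snap('side','side3')['pixels']
p=proj(load('side3'),get_state()['ee_pos'])[0]; print(p)
u,v=int(p[0])-50,int(p[1])-50
cv2.imwrite('pics/c3.png',cv2.resize(np.ascontiguousarray(b[v:v+120,u:u+100]),None,fx=5,fy=5,interpolation=2)[:,:,::-1]);print(u,v)
E
```

```text
t 6.25 tcp [0.527  0.0207 0.1776] a 123.39 q [-0.01  0.03  1.97 -0.    1.14 -0.59] F [-0.1 -0.7 -0.5] T [-0.04  0.03  0.02] w 0.196 ff 59.0
slide total /100mm [-0.012  0.007  0.776]
turn 0.0005
[251.02882572 162.28228191]
201 112
```

View pics/c3.png

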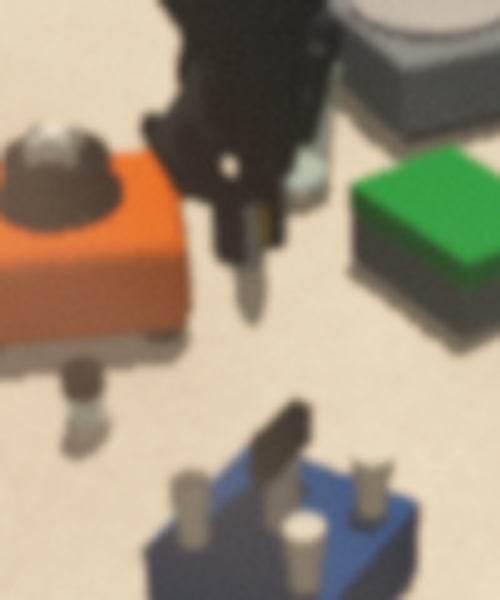

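The tube is hanging above the block's empty-well area with its foot at crop (251,320), and the offset between the arm and camera is small. Lowering it into the well.

apply_moves(moves=[{"slide":[-0.006,0.004,0.2],"turn":0},{"slide":[-0.006,0.003,0.2],"turn":0},{"slide":[0,0,0.2],"turn":0},{"slide":[0,0,0.2],"turn":0},{"slide":[0,0,0.06],"turn":0},{"slide":[0,0,0],"turn":0},{"slide":[0,0,0],"turn":0}])

```text
clock: 7.0
ee_pos: [0.5299, 0.0183, 0.0938]
tcp_rot: [[-0.547, 0.837, 0.001], [0.837, 0.547, -0.0], [-0.0, 0.0, -1.0]]
force: [0.1, 0.1, -0.5]
grip_width: 0.2
finger_force: 59.0
```

```bash
python3 go.py 0.528 0.020 0.061 123.3
```

```text
t 7.0 tcp [0.5299 0.0183 0.0938] a 123.15 q [-0.01  0.12  2.05 -0.    0.98 -0.59] F [ 0.1  0.1 -0.5] T [ 0.01 -0.02  0.01] w 0.2 ff 59.0
slide total /100mm [ 0.025 -0.007  0.328]
turn -0.0008
```

apply_moves(moves=[{"slide":[0,0,0.05],"turn":0},{"slide":[0,0,0.05],"turn":0},{"slide":[0,0,0.05],"turn":0},{"slide":[0,0,0],"turn":0}])

```text
clock: 7.4
ee_pos: [0.5287, 0.0192, 0.0775]
tcp_rot: [[-0.548, 0.836, -0.001], [0.836, 0.548, 0.0], [0.001, -0.001, -1.0]]
force: [-0.6, -0.1, 0.1]
grip_width: 0.199
finger_force: 59.0
```

```bash
python3 go.py 0.528 0.020 0.061 123.3
```

```text
t 7.4 tcp [0.5287 0.0192 0.0775] a 123.23 q [-0.01  0.14  2.06  0.    0.94 -0.59] F [-0.6 -0.1  0.1] T [-0.    0.01  0.  ] w 0.199 ff 59.0
slide total /100mm [ 0.011 -0.001  0.165]
turn -0.0004
```

apply_moves(moves=[{"slide":[0,0,0.04],"turn":0},{"slide":[0,0,0.04],"turn":0},{"slide":[0,0,0.04],"turn":0},{"slide":[0,0,0],"turn":0}])

```text
clock: 7.8
ee_pos: [0.5292, 0.0191, 0.0656]
tcp_rot: [[-0.548, 0.837, -0.001], [0.837, 0.548, 0.0], [0.0, -0.0, -1.0]]
force: [-0.1, 0.3, -0.5]
grip_width: 0.204
finger_force: 59.0
```

```bash
python3 go.py 0.528 0.020 0.061 123.3
```

```text
t 7.8 tcp [0.5292 0.0191 0.0656] a 123.22 q [-0.01  0.16  2.07  0.    0.92 -0.59] F [-0.1  0.3 -0.5] T [-0.   -0.06 -0.01] w 0.204 ff 59.0
slide total /100mm [ 0.013 -0.005  0.046]
turn -0.0004
```

apply_moves(moves=[{"slide":[0,0,0.02],"turn":0},{"slide":[0,0,0.02],"turn":0},{"slide":[0,0,0],"turn":0}])

```text
clock: 8.1
ee_pos: [0.5293, 0.0191, 0.062]
tcp_rot: [[-0.548, 0.837, -0.0], [0.837, 0.548, 0.0], [0.0, -0.0, -1.0]]
force: [-0.2, 0.0, -0.4]
grip_width: 0.199
finger_force: 59.0
```

```bash
python3 go.py 0.528 0.020 0.061 123.3
```

```text
t 8.1 tcp [0.5293 0.0191 0.062 ] a 123.22 q [-0.01  0.16  2.07  0.    0.91 -0.59] F [-0.2  0.  -0.4] T [-0.02 -0.05  0.03] w 0.199 ff 59.0
slide total /100mm [ 0.015 -0.006  0.01 ]
turn -0.0004
```

apply_moves(moves=[{"slide":[0,0,0.015],"turn":0},{"slide":[0,0,0.01],"turn":0},{"slide":[0,0,0],"turn":0}])

```text
clock: 8.4
ee_pos: [0.53, 0.019, 0.0607]
tcp_rot: [[-0.548, 0.837, 0.001], [0.837, 0.548, -0.0], [-0.001, 0.001, -1.0]]
force: [-1.9, -0.2, 5.3]
grip_width: 0.2
finger_force: 59.5
```

apply_moves(moves=[{"slide":[0,0,0],"turn":0},{"slide":[0,0,0],"turn":0},{"slide":[0,0,0],"turn":0}], gripper=0.45)

```text
clock: 8.7
ee_pos: [0.5292, 0.0191, 0.0596]
tcp_rot: [[-0.548, 0.837, -0.0], [0.837, 0.548, 0.0], [0.0, -0.0, -1.0]]
force: [-0.1, 0.1, -0.2]
grip_width: 0.45
finger_force: 0.0
```

apply_moves(moves=[{"slide":[0,0,-0.1],"turn":0},{"slide":[0,0,-0.2],"turn":0},{"slide":[0,0,-0.2],"turn":0},{"slide":[0,0,-0.2],"turn":0},{"slide":[0,0,-0.2],"turn":0},{"slide":[0,0,-0.2],"turn":0},{"slide":[0,0,0],"turn":0}])

```text
clock: 9.4
ee_pos: [0.532, 0.0191, 0.1738]
tcp_rot: [[-0.548, 0.837, 0.007], [0.837, 0.548, -0.0], [-0.004, 0.006, -1.0]]
force: [1.1, -0.2, -0.4]
grip_width: 0.45
finger_force: 0.0
```

```bash
python3 go.py 0.519 -0.0243 0.16 33.3; python3 - <<'E'
from h import *
a=snap('top','top4')['pixels'];b=snap('side','side4')['pixels']
c=lambda im,u,v,w,h:cv2.resize(np.ascontiguousarray(im[v:v+h,u:u+w]),None,fx=5,fy=5,interpolation=2)
cv2.imwrite('pics/c4.png',np.hstack([c(a,225,150,80,100),c(b,222,165,80,100)])[:,:,::-1])
E
```

```text
t 9.4 tcp [0.532  0.0191 0.1738] a 123.22 q [-0.01  0.03  1.98 -0.    1.12 -0.59] F [ 1.1 -0.2 -0.4] T [-0.01 -0.06 -0.02] w 0.45 ff 0.0
slide total /100mm [-0.291 -0.347  0.137]
turn 0.4996
```

View pics/c4.png

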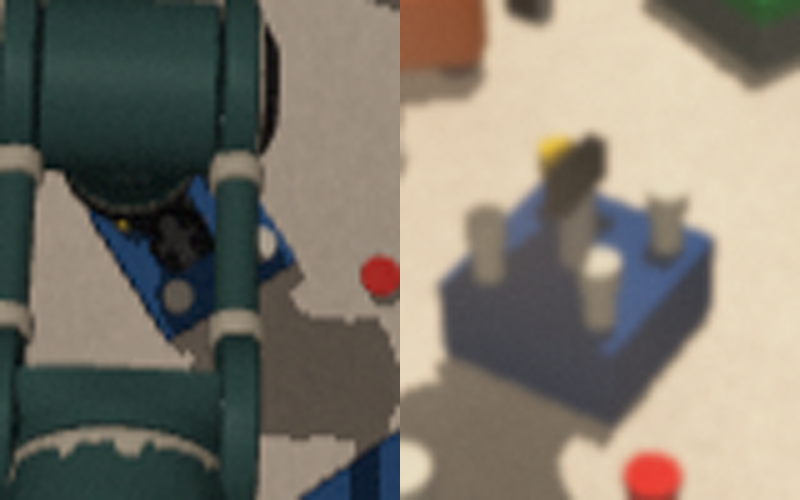

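The tube is seated: the yellow cap at crop (553,150) is level with the other caps, and contact came at the expected height. Next is the bar grasp.

apply_moves(moves=[{"slide":[0,0,0],"turn":0.046},{"slide":[0,0,0],"turn":0.046},{"slide":[0,0,0],"turn":0.046},{"slide":[0,0,0],"turn":0.046},{"slide":[0,0,0],"turn":0.046},{"slide":[0,0,0],"turn":0.046},{"slide":[0,0,0],"turn":0.046},{"slide":[0,0,0],"turn":0.046},{"slide":[0,0,0],"turn":0.046},{"slide":[0,0,0],"turn":0.046}], gripper=0.6)

```text
clock: 10.5
ee_pos: [0.5281, 0.0191, 0.1678]
tcp_rot: [[0.765, 0.644, -0.003], [0.644, -0.765, 0.0], [-0.003, -0.002, -1.0]]
force: [0.4, -0.7, -0.5]
grip_width: 0.6
finger_force: 0.0
```

apply_moves(moves=[{"slide":[0,0,0],"turn":0.04},{"slide":[0,0,0],"turn":0},{"slide":[0,0,0],"turn":0}])

```text
clock: 10.8
ee_pos: [0.5286, 0.0191, 0.1685]
tcp_rot: [[0.835, 0.55, -0.002], [0.55, -0.835, 0.0], [-0.002, -0.001, -1.0]]
force: [0.6, -0.4, -0.5]
grip_width: 0.599
finger_force: 0.0
```

```bash
python3 go.py 0.5195 -0.025 0.15 33.2
```

```text
t 10.8 tcp [0.5286 0.0191 0.1685] a 33.39 q [-0.01  0.04  1.98 -0.    1.12  0.98] F [ 0.6 -0.4 -0.5] T [ 0.05  0.   -0.  ] w 0.599 ff 0.0
slide total /100mm [-0.318  0.318  0.185]
turn 0.0011
```

apply_moves(moves=[{"slide":[-0.159,0.159,0],"turn":0.001},{"slide":[-0.159,0.159,0],"turn":0},{"slide":[0,0,0.2],"turn":0},{"slide":[0,0,0.2],"turn":0},{"slide":[0,0,0.2],"turn":0},{"slide":[0,0,0.2],"turn":0},{"slide":[0,0,0.03],"turn":0},{"slide":[0,0,0],"turn":0},{"slide":[0,0,0],"turn":0}])

```text
clock: 11.7
ee_pos: [0.5209, -0.025, 0.0876]
tcp_rot: [[0.838, 0.546, 0.001], [0.546, -0.838, -0.0], [0.001, 0.001, -1.0]]
force: [0.1, -0.5, 0.0]
grip_width: 0.604
finger_force: 0.0
```

```bash
python3 go.py 0.5195 -0.025 0.085 33.2
```

```text
t 11.7 tcp [ 0.5209 -0.025   0.0876] a 33.09 q [-0.1   0.11  2.07  0.    0.96  0.9 ] F [ 0.1 -0.5  0. ] T [ 0.   -0.07 -0.03] w 0.604 ff 0.0
slide total /100mm [-0.012 -0.007  0.026]
turn -0.0006
```

apply_moves(moves=[{"slide":[-0.01,-0.005,0.02],"turn":0},{"slide":[0,0,0],"turn":0}])

```text
clock: 11.9
ee_pos: [0.5195, -0.0251, 0.0856]
tcp_rot: [[0.838, 0.545, 0.001], [0.545, -0.838, -0.0], [0.001, 0.001, -1.0]]
force: [-0.5, -0.5, 0.5]
grip_width: 0.601
finger_force: 0.0
```

apply_moves(moves=[{"slide":[0,0,0],"turn":0},{"slide":[0,0,0],"turn":0},{"slide":[0,0,0],"turn":0},{"slide":[0,0,0],"turn":0},{"slide":[0,0,0],"turn":0},{"slide":[0,0,0],"turn":0},{"slide":[0,0,0],"turn":0}], gripper=0)

```text
clock: 12.6
ee_pos: [0.5189, -0.0246, 0.0852]
tcp_rot: [[0.838, 0.545, -0.0], [0.545, -0.838, 0.001], [0.0, -0.001, -1.0]]
force: [-3.6, 3.4, 4.7]
grip_width: 0.161
finger_force: 58.7
```

```bash
python3 go.py 0.5195 -0.025 0.085 33.2
```

```text
t 12.6 tcp [ 0.5189 -0.0246  0.0852] a 33.03 q [-0.1   0.11  2.07  0.    0.96  0.9 ] F [-3.6  3.4  4.7] T [ 0.6   0.43 -0.05] w 0.161 ff 58.7
slide total /100mm [0.002 0.006 0.002]
turn -0.0009
```

apply_moves(moves=[{"slide":[0,0,-0.1],"turn":0},{"slide":[0,0,-0.2],"turn":0},{"slide":[0,0,-0.2],"turn":0},{"slide":[0,0,-0.2],"turn":0},{"slide":[0,0,-0.2],"turn":0},{"slide":[0,0,-0.2],"turn":0},{"slide":[0,0,-0.2],"turn":0},{"slide":[0,0,-0.2],"turn":0},{"slide":[0,0,-0.1],"turn":0},{"slide":[0,0,0],"turn":0}])

```text
clock: 13.6
ee_pos: [0.52, -0.0254, 0.2462]
tcp_rot: [[0.838, 0.545, 0.003], [0.545, -0.838, -0.001], [0.002, 0.002, -1.0]]
force: [0.5, -0.1, -4.9]
grip_width: 0.162
finger_force: 58.8
```

apply_moves(moves=[{"slide":[0,0,0],"turn":0.037},{"slide":[0,0,0],"turn":0.037},{"slide":[0,0,0],"turn":0.036},{"slide":[0,0,0],"turn":0}])

```text
clock: 14.0
ee_pos: [0.5181, -0.0251, 0.2429]
tcp_rot: [[0.973, 0.229, -0.003], [0.229, -0.973, 0.0], [-0.003, -0.001, -1.0]]
force: [-1.3, -0.1, -3.7]
grip_width: 0.162
finger_force: 58.7
```

```bash
python3 go.py 0.5095 0.2855 0.245 13.3;  python3 - <<'E'
from h import *
snap('side','side5');snap('top','top5')
E
```

```text
t 14.0 tcp [ 0.5181 -0.0251  0.2429] a 13.22 q [-0.1  -0.04  1.92 -0.    1.27  1.24] F [-1.3 -0.1 -3.7] T [ 0.01 -0.   -0.07] w 0.162 ff 58.7
slide total /100mm [ 0.627 -3.043 -0.021]
turn -0.0004
```

```bash
python3 - <<'E'
from h import *
from scipy.optimize import minimize
def rect(c,z,cx,cy,h=.05,n=201):
    X,Y=np.meshgrid(np.linspace(cx-h,cx+h,n),np.linspace(cy-h,cy+h,n),indexing='ij')
    p=proj(c,np.c_[X.ravel(),Y.ravel(),np.full(X.size,z)]).astype(np.float32)
    return X,Y,cv2.remap(c['pixels'],p[:,0].reshape(n,n),p[:,1].reshape(n,n),1)
for nm in('top0','top5','side0','side5'):
    c=load(nm)
    X,Y,im=rect(c,.120,.510,.286); im=im.astype(float); g=im.min(2)  # orange & black both low
    m=np.hypot(X-.51,Y-.286)<.03; w=np.clip(g-np.percentile(g[m],60),0,None)*m
    x0,y0=(w*X).sum()/w.sum(),(w*Y).sum()/w.sum()
    def sc(p):
        c_,s_=np.cos(p[2]),np.sin(p[2]);u=(X-p[0])*c_+(Y-p[1])*s_;v=-(X-p[0])*s_+(Y-p[1])*c_
        f=lambda a,b:1/(1+np.exp((np.abs(a)-.020)/.0012))/(1+np.exp((np.abs(b)-.003)/.0012))
        t=np.maximum(np.maximum(f(u,v),f(v,u)),1/(1+np.exp((np.hypot(u,v)-.010)/.0012)))
        return -np.corrcoef(t[m],g[m])[0,1]
    r=min((minimize(sc,[x0,y0,a],method='Nelder-Mead',options=dict(initial_simplex=[[x0,y0,a],[x0+.004,y0,a],[x0,y0+.004,a],[x0,y0,a+.1]])) for a in(.05,.23,.4)),key=lambda r:r.fun)
    # flange black disc centre (z=.105)
    X2,Y2,im2=rect(c,.105,.510,.286,.06); b=(im2[:,:,0]<70).astype(np.uint8)
    print(nm,r.x.round(4),np.degrees(r.x[2]).round(1),round(-r.fun,3),'centroid',x0.round(4),y0.round(4))
E
```

```text
top0 [0.5096 0.2862 0.2471] 14.2 0.973 centroid 0.5096 0.2863
top5 [0.5096 0.2862 0.2487] 14.2 0.974 centroid 0.5096 0.2863
side0 [ 0.5194  0.3005 -0.5013] -28.7 0.548 centroid 0.5166 0.2993
side5 [0.5188 0.3007 1.1113] 63.7 0.546 centroid 0.5162 0.2995
```

apply_moves(moves=[{"slide":[0.065,-0.304,0],"turn":-0.005},{"slide":[0.065,-0.304,0],"turn":0},{"slide":[0.065,-0.304,0],"turn":0},{"slide":[0.065,-0.304,0],"turn":0},{"slide":[0.065,-0.304,0],"turn":0},{"slide":[0.065,-0.304,0],"turn":0},{"slide":[0.065,-0.304,0],"turn":0},{"slide":[0.065,-0.304,0],"turn":0},{"slide":[0.065,-0.304,0],"turn":0},{"slide":[0.065,-0.304,0],"turn":0}])

```text
clock: 15.1
ee_pos: [0.5079, 0.2868, 0.2441]
tcp_rot: [[0.969, 0.247, -0.001], [0.247, -0.969, -0.001], [-0.001, 0.0, -1.0]]
force: [0.4, -0.4, -4.2]
grip_width: 0.158
finger_force: 58.8
```

apply_moves(moves=[{"slide":[0,0,0],"turn":0},{"slide":[0,0,0],"turn":0},{"slide":[0,0,0],"turn":0}])

```text
clock: 15.4
ee_pos: [0.5081, 0.2848, 0.2442]
tcp_rot: [[0.97, 0.245, -0.001], [0.245, -0.97, -0.001], [-0.001, 0.001, -1.0]]
force: [0.2, -0.4, -4.2]
grip_width: 0.161
finger_force: 58.9
```

```bash
python3 go.py 0.5115 0.2852 0.213 14.2; python3 - <<'E'
from h import *
a=snap('top','top6')['pixels'];b=snap('side','side6')['pixels']
c=lambda im,u,v,w,h:cv2.resize(np.ascontiguousarray(im[v:v+h,u:u+w]),None,fx=5,fy=5,interpolation=2)
cv2.imwrite('pics/c6.png',np.hstack([c(a,130,150,80,110),c(b,175,80,80,110)])[:,:,::-1])
E
```

```text
t 15.4 tcp [0.5081 0.2848 0.2442] a 14.19 q [ 0.47  0.08  1.79 -0.    1.27  1.79] F [ 0.2 -0.4 -4.2] T [ 0.   -0.03 -0.01] w 0.161 ff 58.9
slide total /100mm [0.035 0.005 0.311]
turn -0.0001
```

View pics/c6.png

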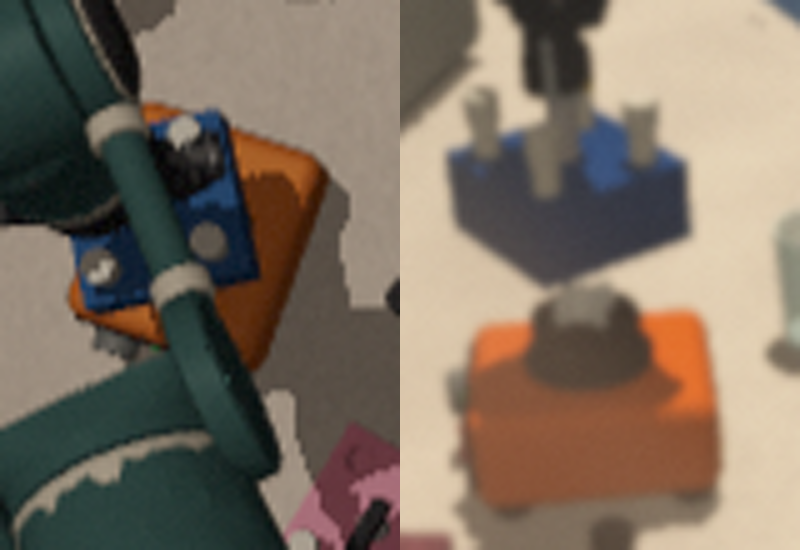

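Block is held over the drive, with caps in the top crop at (185,130), (210,242) and (100,267). I'll fit its pose from the same camera that measured the drive.

```bash
python3 - <<'E'
from h import *
from scipy.optimize import least_squares
T=load('top6');s=get_state();z=s['ee_pos'][2]-.0852+.084
P=[(130+(x+.5)/5-.5,150+(y+.5)/5-.5) for x,y in((185,130),(210,242),(100,267))]
M=np.array([(32,-32),(-32,-32),(-32,32)])/1000
def W(p):
    c,q=np.cos(p[2]),np.sin(p[2]); return np.c_[M@np.array([[c,q],[-q,c]])+p[:2],[z]*3]
r=least_squares(lambda p:(proj(T,W(p))-P).ravel(),[.51,.285,.25]); print(r.x.round(4),np.degrees(r.x[2]),r.fun.round(2), (r.x[:2]-s['ee_pos'][:2]).round(4))
S=load('side6'); c=lambda x,y:(175+(x-400+.5)/5-.5,80+(y+.5)/5-.5)
P2=[c(449,155),c(690,165),c(551,203)] 
M2=np.array([(-50,50),(50,-50),(-50,-50)])/1000
def W2(p):
    a,q=np.cos(p[2]),np.sin(p[2]); return np.c_[M2@np.array([[a,q],[-q,a]])+p[:2],[z-.036]*3]
r=least_squares(lambda p:(proj(S,W2(p))-P2).ravel(),[.51,.285,.25]); print('side',r.x.round(4),np.degrees(r.x[2]),r.fun.round(2))
E
```

```text
[0.5076 0.2834 0.2657] 15.221928581902768 [ 0.04  0.57 -0.09 -0.45  0.05 -0.11] [-0.0007 -0.0012]
side [0.5131 0.2826 0.2863] 16.40175540381822 [-0.11 -0.08  0.92 -1.65 -0.77  1.4 ]
```

apply_moves(moves=[{"slide":[0.03,-0.009,0.1],"turn":0},{"slide":[0,0,0.1],"turn":0},{"slide":[0,0,0.1],"turn":0},{"slide":[0,0,0.04],"turn":0},{"slide":[0,0,0],"turn":0},{"slide":[0,0,0],"turn":0},{"slide":[0,0,0],"turn":0}])

```text
clock: 16.2
ee_pos: [0.5114, 0.2874, 0.2114]
tcp_rot: [[0.97, 0.244, 0.001], [0.244, -0.97, 0.0], [0.001, -0.0, -1.0]]
force: [0.4, 0.3, -3.4]
grip_width: 0.164
finger_force: 58.9
```

```bash
python3 go.py 0.5108 0.2864 0.207 14.2
```

```text
t 16.2 tcp [0.5114 0.2874 0.2114] a 14.14 q [0.47 0.11 1.82 0.   1.21 1.79] F [ 0.4  0.3 -3.4] T [-0.02 -0.01 -0.04] w 0.164 ff 58.9
slide total /100mm [-0.008  0.009  0.043]
turn -0.0003
```

apply_moves(moves=[{"slide":[0,0,0.02],"turn":0},{"slide":[0,0,0.02],"turn":0},{"slide":[0,0,0],"turn":0},{"slide":[0,0,0],"turn":0}])

```text
clock: 16.6
ee_pos: [0.511, 0.2873, 0.2069]
tcp_rot: [[0.97, 0.244, 0.0], [0.244, -0.97, 0.0], [0.0, -0.0, -1.0]]
force: [0.2, -0.4, -4.3]
grip_width: 0.156
finger_force: 59.0
```

```bash
python3 go.py 0.5108 0.2864 0.207 14.2
```

```text
t 16.6 tcp [0.511  0.2873 0.2069] a 14.14 q [0.47 0.11 1.83 0.   1.2  1.79] F [ 0.2 -0.4 -4.3] T [0.04 0.04 0.06] w 0.156 ff 59.0
slide total /100mm [-0.004  0.008 -0.001]
turn -0.0003
```

Continue down in small steps, watching force.

apply_moves(moves=[{"slide":[0,0,0.02],"turn":0},{"slide":[0,0,0],"turn":0}])

```text
clock: 16.8
ee_pos: [0.5111, 0.2871, 0.2048]
tcp_rot: [[0.97, 0.244, 0.0], [0.244, -0.97, -0.0], [0.0, 0.0, -1.0]]
force: [1.0, -0.9, -3.3]
grip_width: 0.163
finger_force: 59.1
```

apply_moves(moves=[{"slide":[0,0,0.02],"turn":0},{"slide":[0,0,0],"turn":0}])

```text
clock: 17.0
ee_pos: [0.5118, 0.2875, 0.2041]
tcp_rot: [[0.97, 0.244, 0.002], [0.244, -0.97, 0.001], [0.002, -0.0, -1.0]]
force: [0.3, 0.3, 3.6]
grip_width: 0.158
finger_force: 59.9
```

```bash
python3 go.py 0.5108 0.2864 0.190 14.2
```

```text
t 17.0 tcp [0.5118 0.2875 0.2041] a 14.14 q [ 0.47  0.12  1.83 -0.    1.19  1.79] F [0.3 0.3 3.6] T [-0.13 -0.   -0.01] w 0.158 ff 59.9
slide total /100mm [-0.013  0.008  0.141]
turn -0.0004
```

apply_moves(moves=[{"slide":[0,0,0.015],"turn":0},{"slide":[0,0,0],"turn":0}])

```text
clock: 17.2
ee_pos: [0.5117, 0.2876, 0.2023]
tcp_rot: [[0.97, 0.244, 0.002], [0.244, -0.97, 0.001], [0.002, -0.0, -1.0]]
force: [-0.1, -0.1, 4.5]
grip_width: 0.156
finger_force: 60.1
```

```bash
python3 go.py 0.5108 0.2864 0.190 14.2
```

```text
t 17.2 tcp [0.5117 0.2876 0.2023] a 14.14 q [0.47 0.12 1.83 0.   1.19 1.79] F [-0.1 -0.1  4.5] T [-0.11 -0.05 -0.05] w 0.156 ff 60.1
slide total /100mm [-0.012  0.009  0.123]
turn -0.0003
```

The contact moment points to the -y spline end catching the slot end, which fits my first drive estimate (y≈0.285). Shifting about 2.4 mm to -y.

apply_moves(moves=[{"slide":[0,0,-0.035],"turn":0},{"slide":[-0.007,0.024,0],"turn":0},{"slide":[0,0,0],"turn":0},{"slide":[0,0,0.02],"turn":0},{"slide":[0,0,0.02],"turn":0},{"slide":[0,0,0],"turn":0}])

```text
clock: 17.8
ee_pos: [0.5103, 0.2844, 0.1996]
tcp_rot: [[0.97, 0.244, -0.002], [0.244, -0.97, -0.001], [-0.002, 0.0, -1.0]]
force: [-0.2, 0.1, -4.6]
grip_width: 0.154
finger_force: 59.0
```

```bash
python3 go.py 0.5115 0.2852 0.190 14.2
```

```text
t 17.8 tcp [0.5103 0.2844 0.1996] a 14.14 q [0.47 0.12 1.84 0.   1.19 1.79] F [-0.2  0.1 -4.6] T [0.   0.04 0.06] w 0.154 ff 59.0
slide total /100mm [ 0.014 -0.005  0.096]
turn -0.0003
```

Free now, below the earlier contact height, so it's meshing. Continuing down.

apply_moves(moves=[{"slide":[0,0,0.02],"turn":0},{"slide":[0,0,0.02],"turn":0},{"slide":[0,0,0],"turn":0}])

```text
clock: 18.1
ee_pos: [0.5107, 0.2846, 0.1963]
tcp_rot: [[0.97, 0.244, -0.001], [0.244, -0.97, -0.0], [-0.001, 0.0, -1.0]]
force: [0.0, -0.1, -4.8]
grip_width: 0.16
finger_force: 58.9
```

```bash
python3 go.py 0.5115 0.2852 0.190 14.2
```

```text
t 18.1 tcp [0.5107 0.2846 0.1963] a 14.14 q [0.47 0.12 1.84 0.   1.18 1.79] F [ 0.  -0.1 -4.8] T [-0.04 -0.03  0.02] w 0.16 ff 58.9
slide total /100mm [ 0.009 -0.003  0.063]
turn -0.0003
```

apply_moves(moves=[{"slide":[0,0,0.02],"turn":0},{"slide":[0,0,0.02],"turn":0},{"slide":[0,0,0],"turn":0}])

```text
clock: 18.4
ee_pos: [0.5107, 0.2846, 0.1924]
tcp_rot: [[0.97, 0.244, -0.001], [0.244, -0.97, -0.0], [-0.001, 0.0, -1.0]]
force: [0.4, -0.3, -4.3]
grip_width: 0.164
finger_force: 58.9
```

```bash
python3 go.py 0.5115 0.2852 0.190 14.2
```

```text
t 18.4 tcp [0.5107 0.2846 0.1924] a 14.14 q [ 0.47  0.12  1.84 -0.    1.18  1.79] F [ 0.4 -0.3 -4.3] T [-0.03 -0.01  0.01] w 0.164 ff 58.9
slide total /100mm [ 0.009 -0.004  0.024]
turn -0.0003
```

apply_moves(moves=[{"slide":[0,0,0.015],"turn":0},{"slide":[0,0,0.015],"turn":0},{"slide":[0,0,0],"turn":0}])

```text
clock: 18.7
ee_pos: [0.5112, 0.2851, 0.1903]
tcp_rot: [[0.97, 0.244, 0.001], [0.244, -0.97, 0.001], [0.001, -0.001, -1.0]]
force: [-0.1, 0.9, -1.9]
grip_width: 0.163
finger_force: 59.2
```

apply_moves(moves=[{"slide":[0,0,0.015],"turn":0},{"slide":[0,0,0],"turn":0},{"slide":[0,0,0],"turn":0}])

```text
clock: 19.0
ee_pos: [0.5114, 0.2853, 0.1894]
tcp_rot: [[0.97, 0.244, 0.001], [0.244, -0.97, 0.001], [0.002, -0.001, -1.0]]
force: [-1.7, 1.0, 2.5]
grip_width: 0.16
finger_force: 59.9
```

```bash
python3 go.py 0.5115 0.2852 0.185 14.2
```

```text
t 19.0 tcp [0.5114 0.2853 0.1894] a 14.14 q [0.47 0.12 1.85 0.   1.17 1.79] F [-1.7  1.   2.5] T [ 0.12  0.27 -0.05] w 0.16 ff 59.9
slide total /100mm [0.001 0.001 0.044]
turn -0.0003
```

Contact is at the predicted home height (0.190). Pressing against the spring.

apply_moves(moves=[{"slide":[0,0,0.01],"turn":0},{"slide":[0,0,0.01],"turn":0},{"slide":[0,0,0],"turn":0}])

```text
clock: 19.3
ee_pos: [0.5112, 0.2852, 0.1869]
tcp_rot: [[0.97, 0.244, 0.001], [0.244, -0.97, 0.001], [0.001, -0.001, -1.0]]
force: [-1.2, 1.4, 5.3]
grip_width: 0.16
finger_force: 60.2
```

apply_moves(moves=[{"slide":[0,0,0.01],"turn":0},{"slide":[0,0,0.01],"turn":0},{"slide":[0,0,0],"turn":0}])

```text
clock: 19.6
ee_pos: [0.5114, 0.2853, 0.1853]
tcp_rot: [[0.97, 0.244, 0.001], [0.244, -0.97, 0.001], [0.002, -0.001, -1.0]]
force: [-2.2, 1.4, 7.5]
grip_width: 0.159
finger_force: 60.4
```

```bash
python3 go.py 0.5115 0.2852 0.185 14.2
```

```text
t 19.6 tcp [0.5114 0.2853 0.1853] a 14.14 q [0.47 0.13 1.85 0.   1.16 1.79] F [-2.2  1.4  7.5] T [0.21 0.34 0.01] w 0.159 ff 60.4
slide total /100mm [0.001 0.001 0.003]
turn -0.0003
```

apply_moves(moves=[{"slide":[0,0,0.008],"turn":0},{"slide":[0,0,0.006],"turn":0},{"slide":[0,0,0],"turn":0},{"slide":[0,0,0],"turn":0},{"slide":[0,0,0],"turn":0}])

```text
clock: 20.1
ee_pos: [0.5115, 0.2854, 0.1843]
tcp_rot: [[0.97, 0.244, 0.002], [0.244, -0.97, 0.001], [0.002, -0.001, -1.0]]
force: [-2.3, 2.3, 8.2]
grip_width: 0.159
finger_force: 60.5
```

```bash
python3 go.py 0.5115 0.2852 0.185 14.2; python3 - <<'E'
from h import *
a=snap('top','top7')['pixels'];b=snap('side','side7')['pixels']
c=lambda im,u,v,w,h:cv2.resize(np.ascontiguousarray(im[v:v+h,u:u+w]),None,fx=5,fy=5,interpolation=2)
cv2.imwrite('pics/c7.png',np.hstack([c(a,130,150,80,110),c(b,175,80,80,110)])[:,:,::-1])
E
```

```text
t 20.1 tcp [0.5115 0.2854 0.1843] a 14.14 q [0.47 0.13 1.85 0.   1.16 1.79] F [-2.3  2.3  8.2] T [ 0.19  0.42 -0.04] w 0.159 ff 60.5
slide total /100mm [-0.     0.002 -0.007]
turn -0.0003
```

View pics/c7.png

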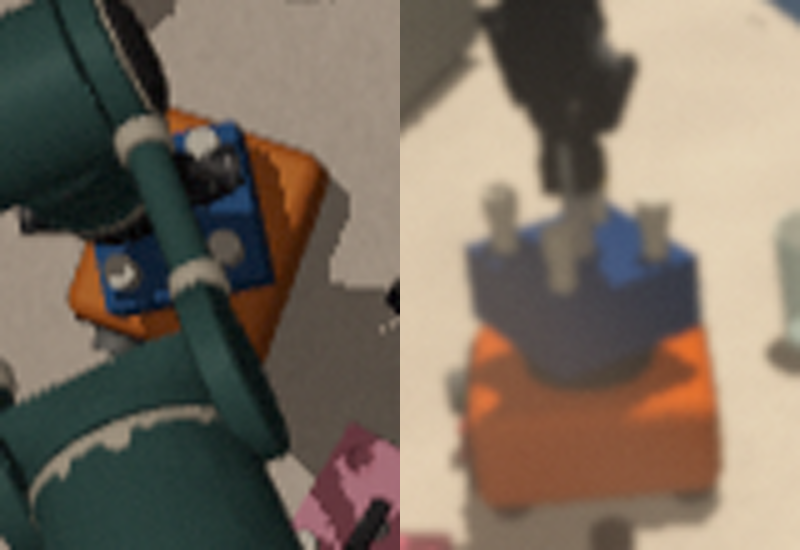

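The block sits level on the flange. The load on the drive is about 12 N, which puts the plunger about 5 mm down. Handing in.

```bash
python3 -c "
from cell import *
print(job_done())"
```

```text
the job is handed in; nothing more can be done
None
```

I handed the job in at about 20 s: the tube is fully down in the block's well, and the block is meshed on the mixer drive and pressed about 5 mm down, still gripped; these are my own readings, since no verdict came back.

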